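Seat a rosette blank in the carving nest and hold it down against the ejector

TASK

Load the small round rosette blank, drawing upwards, into the round pocket of the carving nest, where it first rides on the sprung ejector. Press it down level, firmly but without ramming it, until it sits fully home on the metal seat ring, and keep holding it there against the spring with the fingers while I get ready to swing the clamps over: the program finishes while still holding it down. Leave everything else on the bench where it lies.

Things in the scene. Friction and masses are not known exactly. Their poses are not given: they have to be found in the camera images.
- blank_center (a point): Centre (half-way up) of the small round lime-wood blank: plain disc, diameter 58 mm, 26 mm thick, about 40 g, pale wood, a six-petalled rosette pencilled on its upper face. Lies flat on the bench, drawn face up; z of the point points up through the drawn face. The only blank that fits the pocket.
- seat (a point): Centre of the top face of the aluminium seat ring at the bottom of the nest's round pocket: the hard stop for the blank's underside, 56 mm above the bench, z up. Pocket 61 mm in diameter, chamfered; its mouth (top of the brown nest plate) lies 16 mm above this point. A blank fully home stands 10 mm proud of the plate, one riding on the free ejector 20 mm proud.
- nest: Carving nest, screwed to the bench: plywood base 260 x 160 mm on runners, x along its long side; brown beech plate 120 (x) x 150 mm, top 72 mm above the bench, pocket in its middle. Origin on the bench under the pocket's axis. Two swing clamps at x = +87 and -87 mm, turned clear: steel bars 18 mm wide along y, black knobs 34 mm across, up to 116 mm above the bench; they stay as they are.
- plunger (a joint): Travel (m) of the sprung ejector, a steel button 24 mm in diameter in the middle of the pocket: 0 = free, top 10 mm above the seat ring; 0.010 = pressed flush with it. Its spring pushes up with about 6 N when free and 12 N when flush: the blank rises again if let go; 15 to 20 N on the blank's top holds it home. Pushing well off-centre tips the blank.
- blank: The small round blank itself; origin in the centre of its underside, z up.
- seat_ring: The aluminium seat ring, 58 mm in diameter, 4 mm thick; origin in the centre of its underside.
- square_center (a point): Bystander: centre of a loose square lime block, 60 x 60 x 26 mm, pencilled; does not fit the pocket.
- disc_center (a point): Bystander: centre of a larger loose round disc, diameter 84 mm, 26 mm thick, pencilled with eight petals; does not fit the pocket.
- gouge_a: Bystander: carving gouge with ash handle, 240 mm long, lying; origin under the front of its handle, x towards the cutting edge, handle 24 mm thick.
- gouge_b: Bystander: carving gouge with dark handle, as the other.
- mallet: Bystander: round wooden carver's mallet standing on its head, 88 mm across, 232 mm high; origin in the centre of its foot.
- ornament: Bystander: part-carved lime-wood scroll, 170 x 100 mm, about 50 mm high; origin in the centre of its underside, x along its length.
- bench_brush: Bystander: bench brush, 255 mm long, 43 mm high, lying on its bristles; origin under its head, handle towards its -x.
Mind the look-alikes: they are no part of the job. What is shaped like the blank but blue is not meant.

How it is judged:
At the end, for the whole second after the job is handed in: Blank in the pocket within 4 mm of its axis, drawn face up and level to 0.05 rad, underside within 1.5 mm of the seat ring and bearing on it with 1 to 45 N, ejector down at least 8.5 mm, fingers on the blank with over 8 N, all still for the second after the program ends (horizontal distance between blank_center and seat below 0.004 m and z of blank_center in the frame of seat between 0.011 and 0.0145 m and angle between blank_center's own z axis and vertical below 0.05 rad and value of joint plunger above 0.0085 m and contact force between blank and seat_ring between 1 and 45 N and contact force between the fingers and blank above 8 N and linear speed of blank below 0.01 m/s); the arm keeps its last pose, push and grip.
It fails at once if the blank is rammed against the seat ring (more than 70 N) (contact force between blank and seat_ring above 70 N).
It fails at once if another thing on the bench is moved by more than 20 mm (distance of any of square_center, disc_center, gouge_a, gouge_b, mallet, ornament, bench_brush from where it was at the start of the episode above 0.02 m).
It also fails if it takes over 69 s, if anything falls off the work surface, if the arm or the gripper's body presses on something with over 40 N, if the wrist force passes 120 N, or if a joint passes its speed limit or range.

ROBOT

A 6-joint arm with a two-finger parallel gripper is mounted at the origin on the work surface. World frame = base frame: x ahead of the robot, y to its left, z up, the work surface at z = 0. Lengths are in m, angles in rad, forces in N, time in s.
With the tool pointing down it reaches from about 0.325 to 0.85 m from the base axis. Payload 4.4 kg.
Tool frame: the origin (TCP) lies at the very end of the fingers, on their centre line; the grasp point (between the pads) lies 19 mm behind it (r.tcp_to_grasp is the distance from the TCP to the grasp point, in m); x points along the fingers, z is the direction in which the jaws open and shut, and the axes are right-handed (so a half turn about x gives the same grasp; the last joint's range is limited). The gripper opens to 94 mm and grips with 3 to 60 N. Pads are 16 mm wide; open, the fingers measure 119 mm over their backs; the gripper's body (75 mm by 177 mm) begins 78 mm behind the grasp point.
Start: joints at [1.069, 0.207, 1.542, -0, 1.393, -0.15], TCP at [0.198, 0.54, 0.205] pointing down, gripper open.
Joint ranges: [-2.73, 2.73], [-0.86, 2.22], [0.23, 2.46], [-1.11, 4.25], [0.08, 2.63], [-2.82, 2.82]. Speed limits (rad/s): [2.79, 2.79, 3.14, 3.14, 3.14, 3.14].

INTERFACE

Orientations are given as a unit quaternion [x, y, z, w].
In Python, from plant import r gives the robot as it stands.
- The arm moves only by the tool play_rows, never from a script. Its argument "commands" is a list of rows, each a list of 7 numbers: the finger opening in m, from 0 to 0.094, then the shift along the tool's x, y, z in m, then the turn, a rotation vector about the tool's x, y, z in degrees. In form: [[fingers, dx, dy, dz, rx, ry, rz], ...]. A call has 1 to 12 rows; each row shifts and turns the commanded pose from where the row before left it, along the tool's axes as they then stand; what a row does not reach is not made up. A row lasts 1/8 s, in which the tool goes at most 62.5 mm and 10.7 degrees, less where a joint would pass 70% of its speed; a pose out of reach is approached as far as the arm can. A call is refused whole if a number of a shift passes 0.0625 or a number of a turn 10.7, either way. A call with a gripper value outside its range is refused whole. The fingers move at their own pace and stop on an object; the grip force is fixed at half the most. Time passes only in rows, so rows that do not move let the fingers close. It gives the time, the measured TCP pose, the force and the opening at its end, in the units of the state.
- r.read_state(): the state, without advancing time (a new reading comes with each control period).
- r.get_image(name): name is "side" or "top" or "wrist"; returns a dict with "image" (480x640x3 uint8, blue, green, red), "fx", "fy", "cx", "cy" (pixels), "distortion" ([k1, k2, p1, p2, k3] as OpenCV has them; the pictures are not rectified), "R" (3x3) and "t" (3): a world point X has camera coordinates R X + t; the wrist camera has in their place "tool_from_camera" (4x4, takes a point from camera to tool coordinates, whose origin is the TCP and whose axes are the tool frame's). Camera axes: x right, y down, z forward; pixel columns grow to the right and rows downward; lengths in m; the calibration is good to about 2 mm. A picture is of the moment at which its call begins: read the wrist's pose just before it. There is no depth.
- r.job_done(): hands the job in, once; it reports no verdict.
The state is a dict: "clock": time; "joint_positions": joint angles; "qvel": joint speeds; "effort": joint torques, N m; "eef_pos": TCP position; "tool_rot": TCP orientation; "ft_force": force on the tool from outside, world axes, zero at the start; "wrist_torque": the same for the moment, N m; "grip_width": opening from 0.0 (shut) to 1.0 (fully open).
Only numpy, scipy, OpenCV 4.12 (cv2) and the standard library are available. Lean on these libraries where they do the work, as an engineer would, in place of code of your own. Each camera call takes 0.05 s, during which the arm holds its last target.

## Working session

There is one attempt and no reset: what is moved stays moved. The work goes in short steps, Python scripts to look and compute and a tool call to move; the robot and the scene stay as the last step left them, time stands still between calls to the robot, and variables do not carry over. Pictures are saved under pics/ and viewed, and the job is handed in when it is done.

Besides the shell and the picture viewer there is one more tool, called after "Request:" as name(argument=value, ...) on one line, values as JSON. play_rows: Moves the arm, as the interface text tells. Its arguments: {"type":"object","properties":{"commands":{"type":"array","items":{"type":"array","items":{"type":"number"}}}},"required":["commands"]}

```bash
mkdir -p pics; ls; cat > h.py <<'E'
import numpy as np, cv2
from plant import r
def snap(n,f):
    s=r.read_state(); d=r.get_image(n); cv2.imwrite('pics/'+f,d['image']); 
    import pickle; pickle.dump((s,d),open('pics/'+f+'.pkl','wb')); return s,d
E
python3 - <<'E'
from h import *
s=r.read_state(); print(s)
for n in ['top','side','wrist']:
    s,d=snap(n,n+'0.png'); print(n,d['fx'],d['cx'],d['cy'],d['distortion'],d.get('R'),d.get('t'),d.get('tool_from_camera'))
E
```

```text
pics
{'clock': 0.0, 'joint_positions': array([ 1.06947280e+00,  2.07437933e-01,  1.54295485e+00, -1.78333924e-05,
        1.39349986e+00, -1.50472924e-01]), 'qvel': array([-0.0012254 , -0.00062159, -0.00085562,  0.00190234,  0.00146914,
       -0.0011121 ]), 'effort': array([ 3.94074577e-04, -3.70874798e+01, -2.81420553e+01,  6.99068327e-02,
        3.60535516e-02, -1.72553810e-04]), 'eef_pos': array([0.19723069, 0.53924704, 0.20428022]), 'tool_rot': array([-0.40542959,  0.58031471,  0.40469719,  0.57886257]), 'ft_force': array([-0.61825879,  0.04427318,  0.54724108]), 'wrist_torque': array([0.04655322, 0.00138861, 0.00967688]), 'grip_width': 0.9966033460831935}
top 600.0373214729731 311.1942889434714 239.40892556858302 [0.00279328 0.         0.         0.         0.        ] [[ 1.00355529e-04 -9.99817932e-01  1.90812194e-02]
 [-9.88061966e-01 -3.03873371e-03 -1.54027000e-01]
 [ 1.54056939e-01 -1.88379697e-02 -9.87882377e-01]] [0.01905839 0.63443415 1.3295697 ] None
side 450.70650110335 320.5487769325602 236.4298327478094 [-0.01187434  0.          0.          0.          0.        ] [[-0.99792474 -0.06436848 -0.00170502]
 [-0.04302187  0.68621542 -0.726125  ]
 [ 0.04790957 -0.72454475 -0.6875606 ]] [0.62212746 0.05030379 1.25173943] None
wrist 349.26780468559843 317.42312878718235 241.09323714044677 [0.01355484 0.         0.         0.         0.        ] None None [[ 5.57804614e-04 -2.25828904e-01  9.74166821e-01 -1.78210206e-01]
 [-3.78003557e-04 -9.74166950e-01 -2.25828718e-01  6.52781201e-02]
 [ 9.99999773e-01 -2.42270223e-04 -6.28758949e-04  6.14907007e-05]
 [ 0.00000000e+00  0.00000000e+00  0.00000000e+00  1.00000000e+00]]
```

View pics/top0.png

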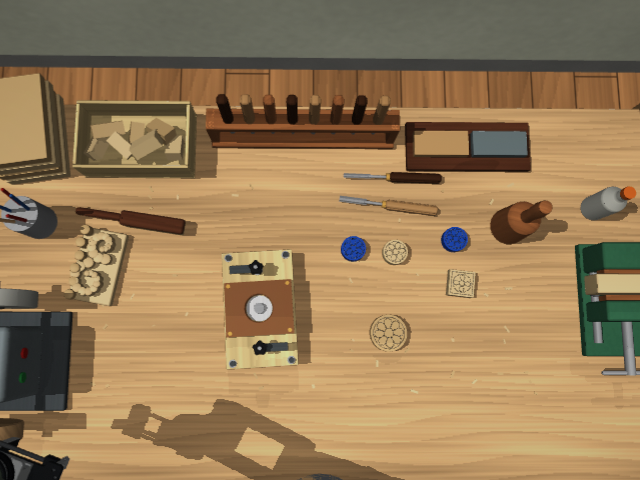

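View pics/side0.png

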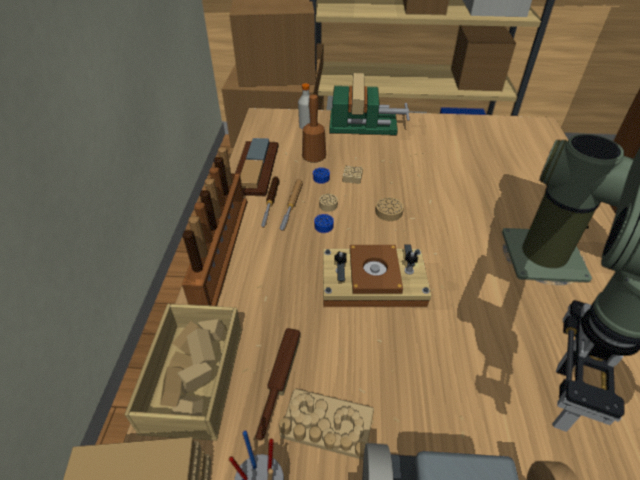

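View pics/wrist0.png

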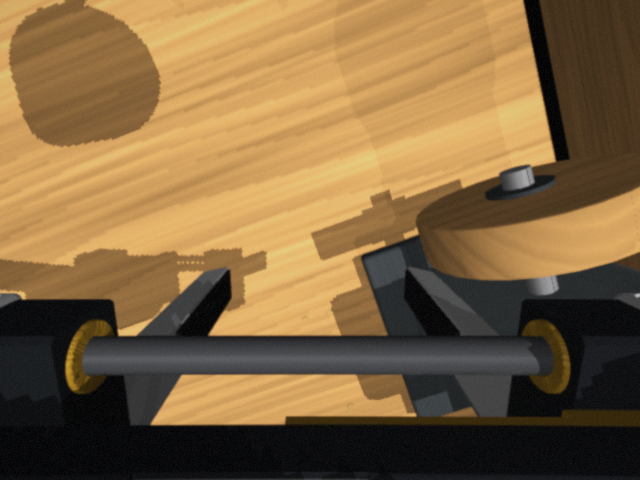

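The candidates in the top view are a small pale disc (396,252), a larger disc (389,333), a square (461,283), and blue discs (353,249) and (455,239). The small pale six-petal disc at (396,252) fits the description. I'll enlarge it to confirm and measure it and the nest.

```bash
cat >> h.py <<'E'
def cam(s,d):
    K=np.array([[d['fx'],0,d['cx']],[0,d['fy'],d['cy']],[0,0,1]])
    if 'R' in d and d['R'] is not None: return K,d['R'],d['t']
    from scipy.spatial.transform import Rotation as Ro
    T=np.eye(4);T[:3,:3]=Ro.from_quat(s['tool_rot']).as_matrix();T[:3,3]=s['eef_pos']
    W=np.linalg.inv(T@d['tool_from_camera']); return K,W[:3,:3],W[:3,3]
def ray(s,d,uv):
    K,R,t=cam(s,d); p=cv2.undistortPoints(np.array([[uv]],float),K,d['distortion'])[0,0]
    v=R.T@np.array([p[0],p[1],1]); return -R.T@t, v/np.linalg.norm(v)
def plane(s,d,uv,z):
    o,v=ray(s,d,uv); return o+v*(z-o[2])/v[2]
def proj(s,d,X):
    K,R,t=cam(s,d); return cv2.projectPoints(np.array(X,float).reshape(-1,1,3),cv2.Rodrigues(R)[0],t,K,d['distortion'])[0][:,0]
def tri(*a):
    A=np.zeros((3,3));b=np.zeros(3)
    for s,d,uv in a:
        o,v=ray(s,d,uv);M=np.eye(3)-np.outer(v,v);A+=M;b+=M@o
    X=np.linalg.solve(A,b); return X,[float(np.linalg.norm(np.cross(X-ray(*q)[0],ray(*q)[1]))) for q in a]
def load(f):
    import pickle; return pickle.load(open('pics/'+f+'.pkl','rb'))
E
python3 - <<'E'
from h import *
t=load('top0.png');s=load('side0.png')
a=t[1]['image'][225:310,335:485];b=s[1]['image'][160:290,300:440]
c=cv2.resize(a,None,fx=5,fy=5,interpolation=2);cv2.imwrite('pics/cropt.png',c)
cv2.imwrite('pics/crops.png',cv2.resize(b,None,fx=4.5,fy=4.5,interpolation=2))
cv2.imwrite('pics/cropn.png',cv2.resize(t[1]['image'][240:375,210:310],None,fx=4.4,fy=4.4,interpolation=2))
print(plane(*t,(396,250),.026),tri((*t,(396,250)),(*s,(328.5,201))))
print('seat',plane(*t,(259,307.5),.06),tri((*t,(259,307.5)),(*s,(375,268))))
E
```

```text
[ 0.61355576 -0.17852309  0.026     ] (array([ 0.61261109, -0.18002419,  0.01521981]), [0.0024202023201731386, 0.002420202320173214])
seat [0.47827542 0.13695117 0.06      ] (array([0.47773617, 0.13694377, 0.06115162]), [0.0004960241462121272, 0.0004960241462121983])
```

View pics/cropt.png

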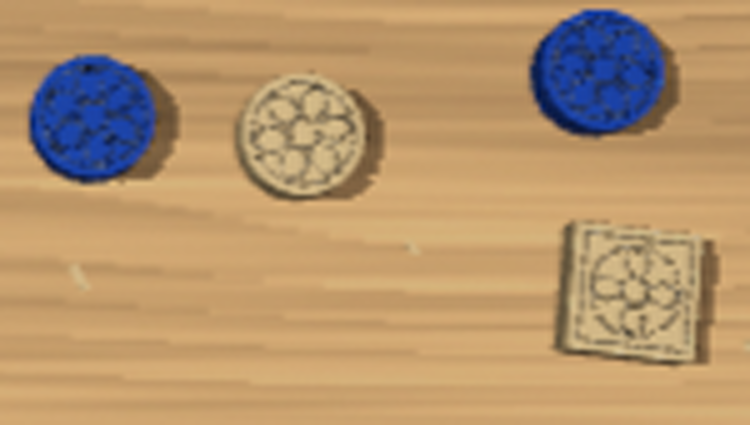

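View pics/crops.png

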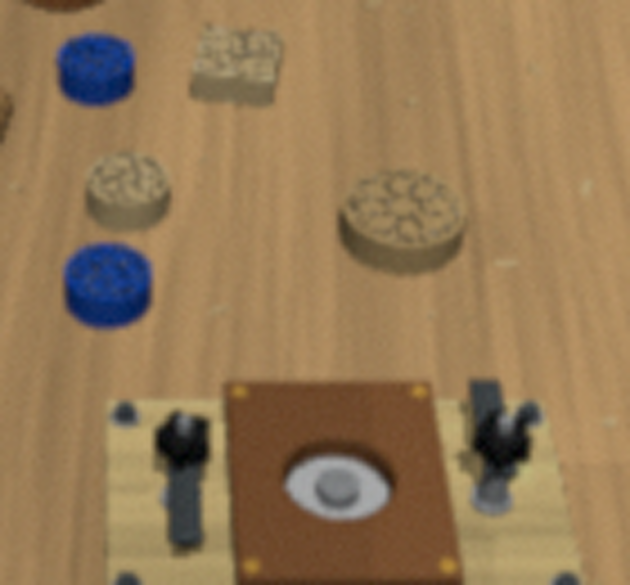

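View pics/cropn.png

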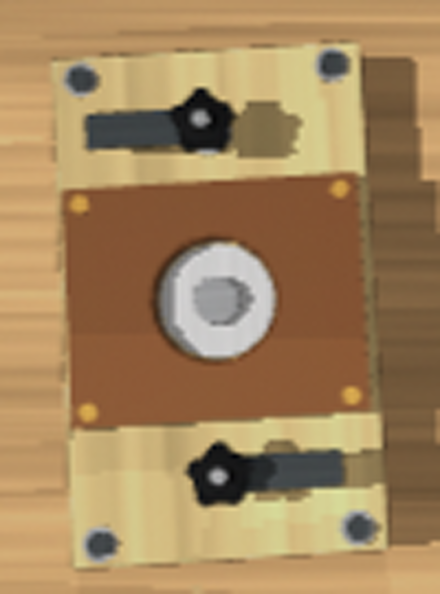

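The enlarged crop confirms it: the pale six-petal small disc at (396,252) is the blank. The pocket with its ejector is at about (259,307). Next I'll get the tool axes and the move to a viewpoint over the blank.

```bash
cat >> h.py <<'E'
from scipy.spatial.transform import Rotation as Ro
def to(X,yawz=0.,tilt=True):
    "tool-frame shift to world X, after which turn; and x-turn (deg) bringing tool z to world yaw"
    s=r.read_state();M=Ro.from_quat(s['tool_rot']).as_matrix()
    print('t',round(s['clock'],2),'pos',s['eef_pos'].round(4),'f',s['ft_force'].round(1),'w',round(s['grip_width']*.094,4),'q',s['joint_positions'].round(2))
    print('axes x',M[:,0].round(3),'y',M[:,1].round(3),'z',M[:,2].round(3))
    print('shift tool',(M.T@(np.array(X)-s['eef_pos'])).round(4))
    yz=np.arctan2(M[1,2],M[0,2]); g=np.array([np.cos(yawz),np.sin(yawz),0]); 
    T=np.stack([[0,0,-1],np.cross(g,[0,0,-1]),g],1)
    print('rotvec tool deg',np.degrees(Ro.from_matrix(M.T@T).as_rotvec()).round(2))
E
python3 - <<'E'
from h import *
to([.613,-.179,.2])
to([.613,-.179,.2],np.pi)
t=load('top0.png')
# nest yaw from plate brass screws (crop/4.4+offset), on z=.072
P=[plane(*t,(210+u/4.4,240+v/4.4),.072) for u,v in [(80,204),(340,189),(88,412),(352,396)]]
print(np.round(P,4), np.mean(P,0).round(4)); 
for i,j in [(2,0),(3,1)]: e=P[j]-P[i];print('yaw x',np.degrees(np.arctan2(e[1],e[0])))
for i,j in [(1,0),(3,2)]: e=P[j]-P[i];print('yaw y',np.degrees(np.arctan2(e[1],e[0]))-90)
E
```

```text
t 0.15 pos [0.1973 0.5394 0.2046] f [-0.  -0.2 -0.4] w 0.0941 q [ 1.07  0.21  1.54 -0.    1.39 -0.15]
axes x [-0.001 -0.002 -1.   ] y [-0.939  0.344  0.   ] z [ 0.344  0.939 -0.002]
shift tool [ 0.0053 -0.6373 -0.5318]
rotvec tool deg [ 6.99e+01 -9.00e-02  5.00e-02]
t 0.15 pos [0.1973 0.5394 0.2046] f [-0.  -0.2 -0.4] w 0.0941 q [ 1.07  0.21  1.54 -0.    1.39 -0.15]
axes x [-0.001 -0.002 -1.   ] y [-0.939  0.344  0.   ] z [ 0.344  0.939 -0.002]
shift tool [ 0.0053 -0.6373 -0.5318]
rotvec tool deg [-1.101e+02 -5.000e-02 -1.000e-01]
[[0.5245 0.2053 0.072 ]
 [0.5323 0.0739 0.072 ]
 [0.4206 0.199  0.072 ]
 [0.4285 0.0672 0.072 ]] [0.4765 0.1363 0.072 ]
yaw x 3.4236553432305525
yaw x 3.671392683285699
yaw y 3.400889415492898
yaw y 3.4388516452862206
```

Request:
play_rows(commands=[[0.094,-0.01,-0.02,-0.055,0,0,0],[0.094,-0.01,-0.02,-0.055,0,0,0],[0.094,0,-0.02,-0.055,0,0,0],[0.094,0,-0.048,-0.03,0,0,0],[0.094,0,-0.048,-0.03,0,0,0],[0.094,0,-0.048,-0.03,0,0,0],[0.094,0,-0.048,-0.03,0,0,0],[0.094,0,-0.048,-0.03,0,0,0],[0.094,0,-0.048,-0.03,0,0,0],[0.094,0,-0.048,-0.03,0,0,0],[0.094,0,-0.048,-0.03,0,0,0]])

```text
clock: 1.52
eef_pos: [0.4761, 0.0054, 0.2253]
tool_rot: [-0.405, 0.58, 0.405, 0.58]
ft_force: [0.3, 0.3, -0.4]
grip_width: 0.997
```

Request:
play_rows(commands=[[0.094,0,0,0,10,0,0],[0.094,0,0,0,10,0,0],[0.094,0,0,0,10,0,0],[0.094,0,0,0,10,0,0],[0.094,0,0,0,10,0,0],[0.094,0,0,0,10,0,0],[0.094,0,0,0,10,0,0],[0.094,0,0,0,0,0,0]])

```text
clock: 2.52
eef_pos: [0.4751, 0.0071, 0.2251]
tool_rot: [-0.0, 0.707, 0.0, 0.707]
ft_force: [-0.5, -0.1, -0.0]
grip_width: 1.0
```

```bash
python3 - <<'E'
from h import *
to([.613,-.179,.2])
E
```

```text
t 2.52 pos [0.4751 0.0071 0.2251] f [-0.5 -0.1 -0. ] w 0.094 q [-0.17 -0.03  1.75 -0.    1.42 -0.17]
axes x [-0.001  0.    -1.   ] y [-0.  1.  0.] z [ 1.     0.    -0.001]
shift tool [ 0.025  -0.1861  0.1378]
rotvec tool deg [ 0.02 -0.04 -0.01]
```

Request:
play_rows(commands=[[0.094,0,-0.046,0.034,0,0,0],[0.094,0,-0.046,0.034,0,0,0],[0.094,0,-0.046,0.034,0,0,0],[0.094,0,-0.046,0.034,0,0,0],[0.094,0,0,0,0,0,0]])

```text
clock: 3.15
eef_pos: [0.6119, -0.1804, 0.2234]
tool_rot: [0.001, 0.708, -0.001, 0.706]
ft_force: [-0.8, 0.6, -0.2]
grip_width: 1.002
```

```bash
python3 - <<'E'
from h import *
w=snap('wrist','wrist1.png'); to([.613,-.179,.2])
print(proj(*w,[[.613,-.179,.026]]))
E
```

```text
t 3.2 pos [ 0.6109 -0.1784  0.2239] f [ 0.3 -0.5  1.4] w 0.0939 q [-0.42  0.32  1.36  0.    1.46 -0.42]
axes x [-0.002  0.001 -1.   ] y [0.002 1.    0.001] z [ 1.    -0.002 -0.002]
shift tool [ 0.0239 -0.0007  0.0021]
rotvec tool deg [-0.1  -0.13 -0.08]
[[319.07683281 220.06834745]]
```

View pics/wrist1.png

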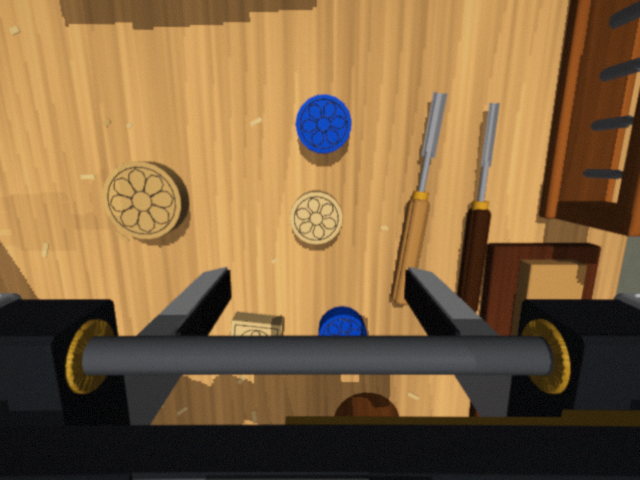

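The blank shows at (316.5,218) in the wrist view, within 3 px of prediction, and gouge A clears the jaws. I'll fit the top face, then descend and take a second view for height.

```bash
cat >> h.py <<'E'
def findblank(w,guess,rad,f):
    im=w[1]['image']; hsv=cv2.cvtColor(im,cv2.COLOR_BGR2HSV)
    u,v=map(int,guess); R=int(rad*1.6)
    x0,y0=max(u-R,0),max(v-R,0); c=hsv[y0:v+R,x0:u+R]
    rgb=im[y0:v+R,x0:u+R]
    np.set_printoptions(suppress=True)
    m=((c[...,1]<105)&(c[...,2]>165)).astype(np.uint8)*255
    m=cv2.morphologyEx(m,cv2.MORPH_CLOSE,np.ones((7,7)))
    m=cv2.morphologyEx(m,cv2.MORPH_OPEN,np.ones((7,7)))
    cs=cv2.findContours(m,0,1)[0]; k=max(cs,key=cv2.contourArea); e=cv2.fitEllipse(cv2.convexHull(k))
    o=cv2.resize(np.hstack([rgb,cv2.cvtColor(m,8)]),None,fx=3,fy=3); 
    o=cv2.resize(o,(min(800,o.shape[1]),min(400,o.shape[0])));cv2.imwrite('pics/'+f,o)
    return (e[0][0]+x0,e[0][1]+y0),e[1]
E
python3 - <<'E'
from h import *
w=load('wrist1.png'); im=cv2.cvtColor(w[1]['image'],cv2.COLOR_BGR2HSV)
print(im[218,300:340:4].tolist(), im[218,350:370:4].tolist(),im[242:248,316].tolist())
print(findblank(w,(316,218),26,'m1.png'))
E
```

```text
[[19, 116, 169], [19, 112, 187], [19, 113, 145], [19, 108, 222], [20, 108, 222], [20, 110, 221], [19, 118, 167], [19, 111, 181], [19, 109, 173], [20, 113, 210]] [[17, 139, 209], [17, 146, 183], [17, 140, 202], [16, 141, 203], [17, 140, 204]] [[20, 111, 218], [19, 115, 202], [18, 126, 168], [17, 142, 133], [16, 149, 120], [15, 144, 119]]Traceback (most recent call last):
  File "<stdin>", line 4, in <module>
  File "h.py", line 45, in findblank
    cs=cv2.findContours(m,0,1)[0]; k=max(cs,key=cv2.contourArea); e=cv2.fitEllipse(cv2.convexHull(k))
                                     ~~~^^^^^^^^^^^^^^^^^^^^^^^^
ValueError: max() iterable argument is empty
```

Request:
play_rows(commands=[[0.094,0.05,0,0,0,0,0],[0.094,0.05,0,0,0,0,0],[0.094,0,0,0,0,0,0],[0.094,0,0,0,0,0,0]])

```text
clock: 3.7
eef_pos: [0.6119, -0.1767, 0.1277]
tool_rot: [-0.0, 0.706, -0.0, 0.708]
ft_force: [0.9, -0.1, 0.8]
grip_width: 1.003
```

```bash
python3 - <<'E'
from h import *
w=snap('wrist','wrist2.png'); to([.613,-.179,.01])
print(proj(*w,[[.613,-.179,.026]]))
E
```

```text
t 3.75 pos [ 0.6128 -0.1772  0.1287] f [-0.1 -0.3  0.1] w 0.0942 q [-0.42  0.4   1.46  0.    1.28 -0.42]
axes x [ 0.005 -0.002 -1.   ] y [ 0.     1.    -0.002] z [ 1.    -0.     0.005]
shift tool [ 0.1187 -0.0015 -0.0003]
rotvec tool deg [-0.02  0.26  0.11]
[[318.76721957 243.88912928]]
```

View pics/wrist2.png

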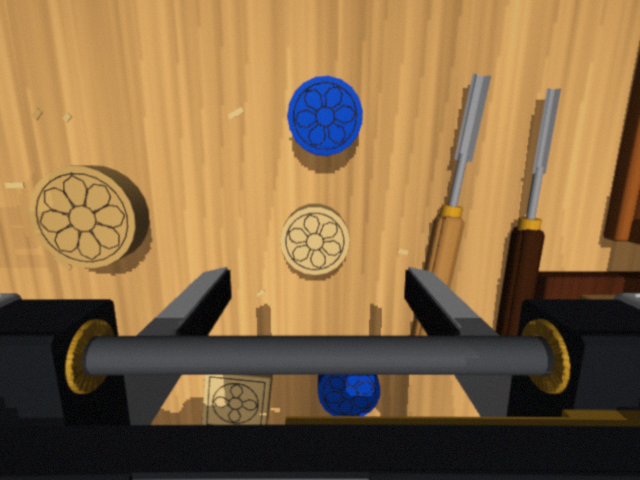

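```bash
sed -i 's/c\[...,1\]<105)&(c\[...,2\]>165/c[...,1]<124)\&(c[...,2]>130/' h.py; python3 - <<'E'
from h import *
w1=load('wrist1.png');w2=load('wrist2.png');t=load('top0.png')
a,ea=findblank(w1,(316,218),26,'m1.png');b,eb=findblank(w2,(315,241),34,'m2.png')
print(a,ea,b,eb,tri((*w1,a),(*w2,b)),tri((*w1,a),(*t,(395.8,251.6))),tri((*w2,b),(*t,(395.8,251.6))))
for w,p in((w1,a),(w2,b)):print(plane(*w,p,.026))
print(plane(*t,(395.8,251.6),.026))
E
```

```text
(315.752628326416, 217.41891479492188) (51.99992752075195, 52.765045166015625) (314.4137382507324, 239.79116439819336) (68.2449951171875, 69.58999633789062) (array([ 0.60934843, -0.17737609,  0.01796217]), [1.656116178987327e-05, 1.6561161789633438e-05]) (array([ 0.60941169, -0.17660559,  0.02858342]), [0.0009371167830334998, 0.0009371167830334121]) (array([ 0.60987446, -0.17763908,  0.02150539]), [0.0011566585274084967, 0.0011566585274084367])
[ 0.60939222 -0.17607463  0.026     ]
[ 0.60941953 -0.1755311   0.026     ]
[ 0.60978346 -0.17797277  0.026     ]
```

View pics/m2.png

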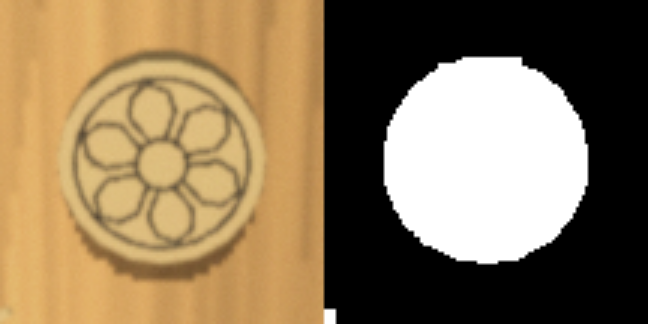

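The blank's top centre is at about (0.6095, -0.177), with measured top heights of 0.018 to 0.029 around the stated 0.026. It's consistent, so I'll descend and grasp with the tips about 11 mm above the bench.

Request:
play_rows(commands=[[0.094,0.04,0,-0.003,0,0,0],[0.094,0.04,0,0,0,0,0],[0.094,0.025,0,0,0,0,0],[0.094,0.012,0,0,0,0,0],[0.094,0,0,0,0,0,0],[0.094,0,0,0,0,0,0]])

```text
clock: 4.5
eef_pos: [0.6098, -0.1779, 0.0107]
tool_rot: [0.0, 0.706, -0.001, 0.708]
ft_force: [0.5, -0.1, 1.5]
grip_width: 1.0
```

```bash
python3 - <<'E'
from h import *
w=snap('wrist','wrist3.png'); to([.6095,-.177,.01])
E
```

```text
t 4.55 pos [ 0.6097 -0.1778  0.0106] f [-0.5 -0.   0.6] w 0.0942 q [-0.42  0.54  1.53  0.    1.07 -0.42]
axes x [ 0.003 -0.001 -1.   ] y [ 0.002  1.    -0.001] z [ 1.    -0.002  0.003]
shift tool [ 0.0006  0.0008 -0.0002]
rotvec tool deg [-0.09  0.2   0.09]
```

View pics/wrist3.png

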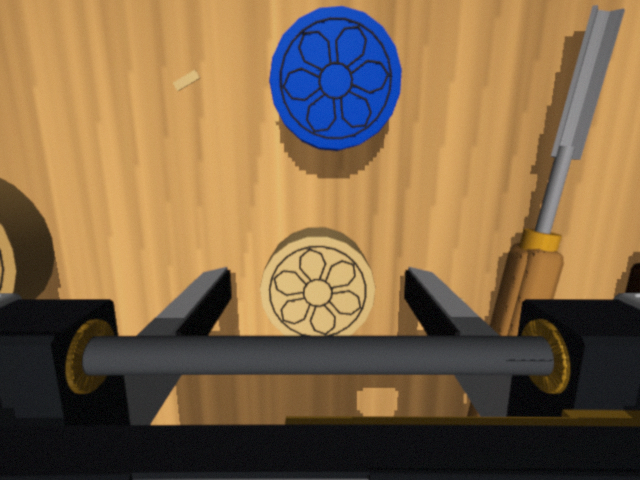

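The blank at (317,292) is centred between the fingers, whose tips are at (220,275) and (418,275). Closing.

Request:
play_rows(commands=[[0.05,0,0,0,0,0,0],[0.05,0,0,0,0,0,0],[0.05,0,0,0,0,0,0],[0.05,0,0,0,0,0,0],[0.05,0,0,0,0,0,0],[0.05,0,0,0,0,0,0],[0.05,0,0,0,0,0,0],[0.05,0,0,0,0,0,0]])

```text
clock: 5.55
eef_pos: [0.6081, -0.1772, 0.0084]
tool_rot: [0.001, 0.707, -0.001, 0.707]
ft_force: [0.2, -1.3, 0.0]
grip_width: 0.61
```

```bash
python3 - <<'E'
from h import *
w=snap('wrist','wrist4.png'); to([.6095,-.177,.01])
print(proj(*w,[[.6095,-.177,.026]]), findblank(w,(317,292),56,'m4.png'))
E
```

```text
t 5.6 pos [ 0.6081 -0.1772  0.0085] f [ 0.5 -0.6  0.8] w 0.0576 q [-0.42  0.54  1.53  0.    1.07 -0.42]
axes x [ 0.  0. -1.] y [0.002 1.    0.   ] z [ 1.    -0.002  0.   ]
shift tool [-0.0015  0.0002  0.0014]
rotvec tool deg [-0.1   0.01 -0.  ]
[[320.82676847 296.10498548]] ((316.7325744628906, 290.27622985839844), (115.35502624511719, 119.36573028564453))
```

View pics/wrist4.png

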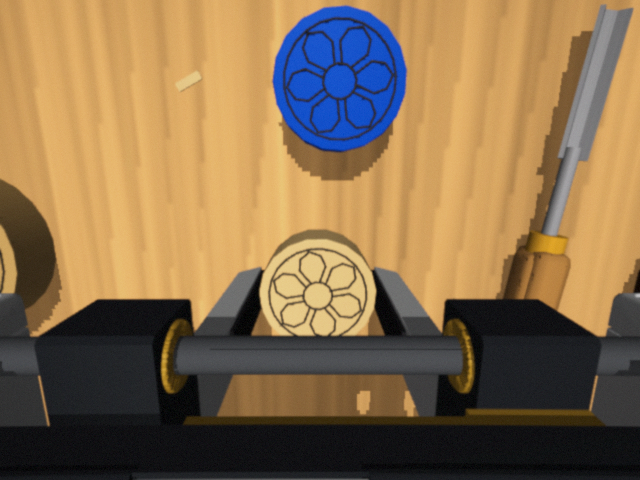

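Gripped (57.6 mm). Lift and move to a view position short of the nest.

Request:
play_rows(commands=[[0.05,-0.01,0,0,0,0,0],[0.05,-0.03,0,0,0,0,0],[0.05,-0.045,0,0,0,0,0],[0.05,-0.045,0,0,0,0,0],[0.05,-0.01,0.04,-0.027,0,0,0],[0.05,0,0.04,-0.027,0,0,0],[0.05,0,0.04,-0.027,0,0,0],[0.05,0,0.04,-0.027,0,0,0],[0.05,0,0.035,-0.024,0,0,0],[0.05,0,0,0,0,0,0],[0.05,0,0,0,0,0,0]])

```text
clock: 6.98
eef_pos: [0.4772, 0.0177, 0.1492]
tool_rot: [0.0, 0.706, -0.001, 0.708]
ft_force: [0.5, -0.2, 0.6]
grip_width: 0.609
```

```bash
python3 - <<'E'
from h import *
w=snap('wrist','wrist5.png'); to([.477,.137,.14])
print(proj(*w,[[.477,.137,.056],[.477,.137,.072]]))
for f,uv,rx in (('wrist4.png',(318,295),-.0165),):
    s,d=load(f); 
    K=np.array([[d['fx'],0,d['cx']],[0,d['fy'],d['cy']],[0,0,1]]);p=cv2.undistortPoints(np.array([[uv]],float),K,d['distortion'])[0,0]
    T=d['tool_from_camera'];v=T[:3,:3]@[p[0],p[1],1];o=T[:3,3];print('blank in tool',o+v*(rx-o[0])/v[0])
E
```

```text
t 7.03 pos [0.4774 0.0173 0.1491] f [ 0.3 -0.9 -0.4] w 0.0573 q [-0.14  0.05  1.84 -0.    1.25 -0.14]
axes x [ 0.002 -0.001 -1.   ] y [ 0.002  1.    -0.001] z [ 1.    -0.002  0.002]
shift tool [ 0.0091  0.1197 -0.0007]
rotvec tool deg [-0.13  0.09  0.04]
[[317.07489917  82.35673411]
 [317.08710807  77.25092759]]
blank in tool [-1.65000000e-02  3.18047941e-04  1.99453421e-05]
```

View pics/wrist5.png

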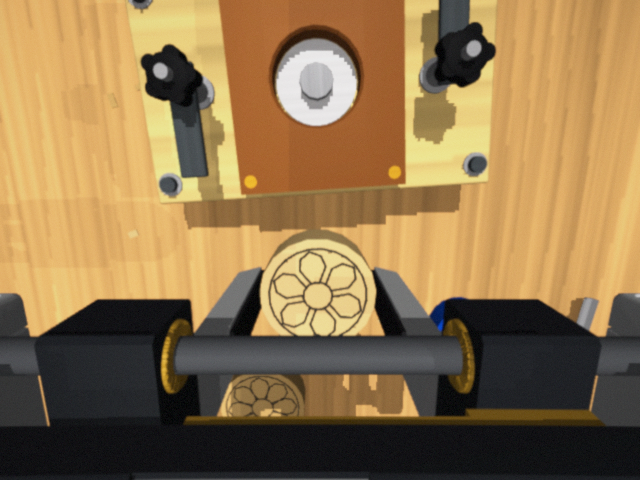

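The held blank is at (318,295), level and centred. The pocket mouth is around (318,75), the ring at (316,83) and the ejector at (316,80). Next I'll fit the mouth and ring.

```bash
cat >> h.py <<'E'
def pocket(w,box,f,zs=(.056,.072)):
    x0,y0,x1,y1=box; im=w[1]['image'][y0:y1,x0:x1]; h=cv2.cvtColor(im,cv2.COLOR_BGR2HSV)
    m1=((h[...,1]<40)&(h[...,2]>140)).astype(np.uint8)*255   # ring
    m2=cv2.inRange(h,(5,110,95),(14,255,255))      # lit beech
    out=[]
    k=cv2.getStructuringElement(2,(5,5))
    m1=cv2.morphologyEx(m1,cv2.MORPH_OPEN,k); hole=cv2.morphologyEx(255-m2,cv2.MORPH_OPEN,k)
    for m,z in ((m1,zs[0]),(hole,zs[1])):
        cs=[c for c in cv2.findContours(m,0,1)[0]]; c=max(cs,key=cv2.contourArea)
        e=cv2.fitEllipse(cv2.convexHull(c)); uv=(e[0][0]+x0,e[0][1]+y0)
        pts=np.array([plane(*w,(p[0]+x0,p[1]+y0),z)[:2] for p in cv2.convexHull(c)[:,0]],np.float32)
        (cx,cy),rr=cv2.minEnclosingCircle(pts)
        A=np.c_[pts,np.ones(len(pts))]; sol=np.linalg.lstsq(A,(pts**2).sum(1),rcond=None)[0]
        out.append((np.round(uv,2),np.round(e[1],1),'plane circ',(sol[:2]/2).round(4),'rad',round(float(np.sqrt(sol[2]+(sol[:2]**2).sum()/4)),4)))
    o=cv2.resize(np.hstack([im,cv2.cvtColor(m1,8),cv2.cvtColor(hole,8)]),(780,int(260*im.shape[0]/im.shape[1])));cv2.imwrite('pics/'+f,o)
    for q in out: print(*q)
    return out
E
python3 - <<'E'
from h import *
w=load('wrist5.png');t=load('top0.png')
a=pocket(w,(255,5,385,150),'p5.png'); b=pocket(t,(230,285,288,332),'pt.png')
for i in (0,1): print(tri((*w,a[i][0]),(*t,b[i][0])))
E
```

```text
[315.93  82.34] [79.6 85.7] plane circ [0.4762 0.1362] rad 0.0286
[315.91  76.  ] [ 88.9 100. ] plane circ [0.4762 0.1367] rad 0.0306
[259.84 307.93] [23.5 25.2] plane circ [0.4775 0.1353] rad 0.0273
[258.15 307.67] [27.6 28.2] plane circ [0.4775 0.138 ] rad 0.0308
(array([0.47655099, 0.13426622, 0.07038395]), [0.00036253820554306323, 0.00036253820554300707])
(array([0.47678748, 0.13778966, 0.07278467]), [0.0006045197794452714, 0.000604519779445342])
```

View pics/p5.png

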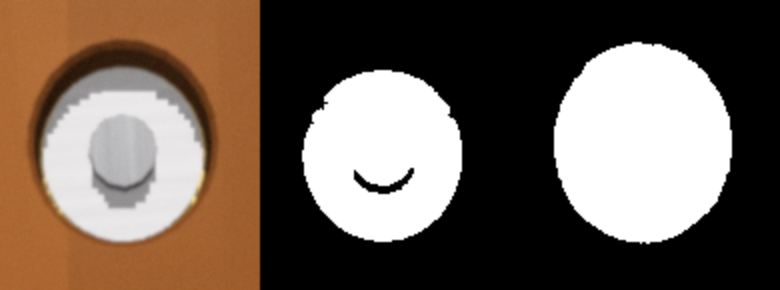

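View pics/pt.png

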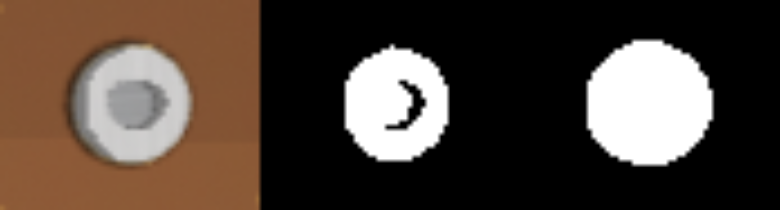

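Request:
play_rows(commands=[[0.05,0.015,0.025,-0.001,0,0,0],[0.05,0.015,0.02,0,0,0,0],[0.05,0,0,0,0,0,0],[0.05,0,0,0,0,0,0]])

```text
clock: 7.52
eef_pos: [0.4764, 0.062, 0.119]
tool_rot: [0.001, 0.707, -0.001, 0.707]
ft_force: [1.2, 0.0, -0.2]
grip_width: 0.611
```

```bash
python3 - <<'E'
from h import *
w=snap('wrist','wrist6.png'); w5=load('wrist5.png')
to([.4763,.1367,.11])
print(proj(*w,[[.477,.137,.072]]))
a=pocket(w,(245,50,395,222),'p6.png'); b=pocket(w5,(255,5,385,150),'p5.png')
for i in (0,1): print(tri((*w,a[i][0]),(*w5,b[i][0])))
E
```

```text
t 7.58 pos [0.4765 0.062  0.1191] f [ 0.6 -0.2  0.1] w 0.0571 q [-0.05  0.1   1.86 -0.    1.19 -0.05]
axes x [ 0.001 -0.    -1.   ] y [ 0.003  1.    -0.   ] z [ 1.    -0.003  0.001]
shift tool [ 0.0091  0.0747 -0.0005]
rotvec tool deg [-0.17  0.07  0.03]
[[318.3468626  143.49411973]]
[317.12 143.76] [86.1 89.9] plane circ [0.4762 0.1367] rad 0.0287
[317.14 141.18] [96.3 99.9] plane circ [0.4763 0.1374] rad 0.0298
[315.93  82.34] [79.6 85.7] plane circ [0.4762 0.1362] rad 0.0286
[315.91  76.  ] [ 88.9 100. ] plane circ [0.4762 0.1367] rad 0.0306
(array([0.47620174, 0.13766133, 0.05273982]), [3.250664839841208e-05, 3.250664839839538e-05])
(array([0.47622732, 0.13856219, 0.06834253]), [2.7494615329603905e-05, 2.7494615329608252e-05])
```

View pics/wrist6.png

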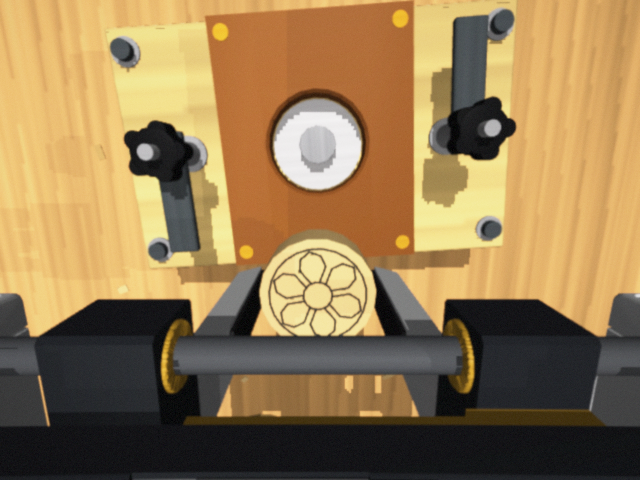

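View pics/p6.png

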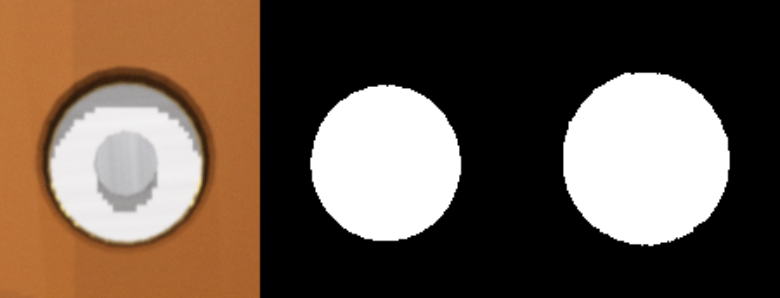

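Two views agree on a pocket axis of (0.4763, 0.137). Mouth height is 0.068 to 0.073 (stated 0.072). Moving over it and down to just above the mouth.

Request:
play_rows(commands=[[0.05,0,0.025,0,0,0,0],[0.05,0,0.025,0,0,0,0],[0.05,0,0.015,0,0,0,0],[0.05,0,0.01,0,0,0,0],[0.05,0.02,0,0,0,0,0],[0.05,0.01,0,0,0,0,0],[0.05,0,0,0,0,0,0],[0.05,0,0,0,0,0,0]])

```text
clock: 8.57
eef_pos: [0.4761, 0.1379, 0.0889]
tool_rot: [0.001, 0.707, -0.001, 0.707]
ft_force: [-0.2, 1.1, -0.8]
grip_width: 0.608
```

```bash
python3 - <<'E'
from h import *
w=snap('wrist','wrist7.png'); to([.4763,.137,.081]); snap('side','side7.png')
cv2.imwrite('pics/side7c.png',cv2.resize(load('side7.png')[1]['image'][150:330,270:480],None,fx=3.3,fy=3.3))
E
```

```text
t 8.62 pos [0.4763 0.138  0.0891] f [ 0.5 -0.3 -1.4] w 0.0576 q [ 0.11  0.17  1.84 -0.    1.12  0.11]
axes x [ 0.001  0.    -1.   ] y [0.002 1.    0.   ] z [ 1.    -0.002  0.001]
shift tool [ 0.0081 -0.001   0.    ]
rotvec tool deg [-0.12  0.07 -0.01]
```

View pics/wrist7.png

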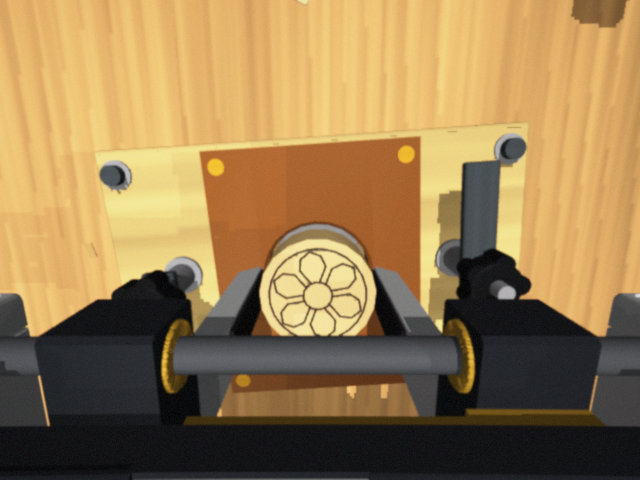

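View pics/side7c.png

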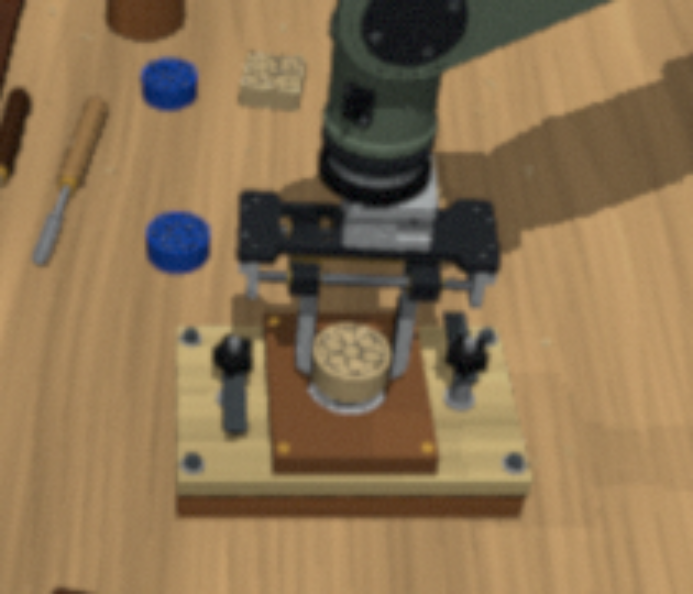

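The blank at (318,295) hangs over the pocket, with the rim crescent even about column 318. Nudge and descend gently.

Request:
play_rows(commands=[[0.05,0.002,-0.0007,0,0,0,0],[0.05,0.003,0,0,0,0,0],[0.05,0.003,0,0,0,0,0],[0.05,0,0,0,0,0,0]])

```text
clock: 9.18
eef_pos: [0.4752, 0.1373, 0.08]
tool_rot: [0.001, 0.707, -0.001, 0.707]
ft_force: [-0.0, -0.3, -0.6]
grip_width: 0.611
```

Request:
play_rows(commands=[[0.05,0.001,0,0,0,0,0],[0.05,0.001,0,0,0,0,0],[0.05,0.001,0,0,0,0,0],[0.05,0,0,0,0,0,0]])

```text
clock: 9.68
eef_pos: [0.4756, 0.1374, 0.0774]
tool_rot: [0.001, 0.707, -0.001, 0.707]
ft_force: [0.5, 0.4, -0.4]
grip_width: 0.609
```

Now about 4 mm inside the mouth, with no resistance. Onto the ejector next.

Request:
play_rows(commands=[[0.05,0.001,0,0,0,0,0],[0.05,0.001,0,0,0,0,0],[0.05,0,0,0,0,0,0],[0.05,0,0,0,0,0,0]])

```text
clock: 10.18
eef_pos: [0.4756, 0.1374, 0.0755]
tool_rot: [0.001, 0.707, -0.001, 0.707]
ft_force: [0.1, -0.6, -0.3]
grip_width: 0.615
```

```bash
python3 - <<'E'
from h import *
w=snap('wrist','wrist8.png'); to([.4763,.137,.075])
for i in range(3): r.get_image('top'); print(r.read_state()['ft_force'].round(1),r.read_state()['eef_pos'].round(4))
snap('side','side8.png')
cv2.imwrite('pics/side8c.png',cv2.resize(load('side8.png')[1]['image'][220:320,310:440],None,fx=5,fy=5))
E
```

```text
t 10.22 pos [0.4756 0.1374 0.0755] f [ 0.5 -0.1 -0.7] w 0.0571 q [0.11 0.19 1.86 0.   1.1  0.11]
axes x [ 0.  0. -1.] y [0.002 1.    0.   ] z [ 1.    -0.002  0.   ]
shift tool [ 0.0005 -0.0004  0.0007]
rotvec tool deg [-0.1  0.  -0. ]
[-0.3  0.6 -0.5] [0.4756 0.1374 0.0755]
[ 0.2 -0.7 -0.6] [0.4756 0.1374 0.0755]
[ 0.7 -0.2 -0.2] [0.4756 0.1374 0.0755]
```

View pics/side8c.png

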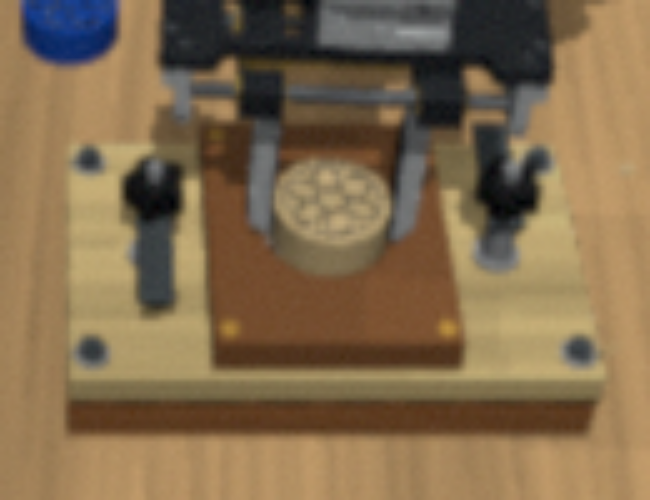

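The blank is in the mouth, upright. A touch lower, then release, with the opening kept clear of the clamps.

Request:
play_rows(commands=[[0.05,0.001,0,0,0,0,0],[0.05,0,0,0,0,0,0],[0.075,0,0,0,0,0,0],[0.075,0,0,0,0,0,0],[0.075,0,0,0,0,0,0],[0.075,0,0,0,0,0,0]])

```text
clock: 11.18
eef_pos: [0.4756, 0.1374, 0.0745]
tool_rot: [0.001, 0.707, -0.001, 0.707]
ft_force: [0.3, -0.7, -0.8]
grip_width: 0.797
```

Request:
play_rows(commands=[[0.075,-0.02,0,0,0,0,0],[0.075,-0.03,0,0,0,0,0],[0.075,-0.02,0,0,0,0,0],[0,0,0,0,0,0,0],[0,0,0,0,0,0,0],[0,0,-0.03,0,0,0,0],[0,0,0,0,0,0,0],[0,0,0,0,0,0,0],[0,0,0,0,0,0,0]])

```text
clock: 12.3
eef_pos: [0.4753, 0.1079, 0.144]
tool_rot: [0.001, 0.707, -0.0, 0.707]
ft_force: [0.1, -0.5, 0.2]
grip_width: 0.2
```

```bash
python3 - <<'E'
from h import *
w=snap('wrist','wrist9.png'); to([.4763,.137,.1]); snap('side','side9.png'); snap('top','top9.png')
print(proj(*w,[[.4763,.137,.092]]))
cv2.imwrite('pics/side9c.png',cv2.resize(load('side9.png')[1]['image'][220:320,310:440],None,fx=5,fy=5))
E
```

```text
t 12.35 pos [0.4754 0.1079 0.1442] f [ 0.2 -0.1 -0.4] w 0.0145 q [0.05 0.08 1.82 0.   1.24 0.05]
axes x [-0.  0. -1.] y [0.001 1.    0.   ] z [ 1.    -0.001 -0.   ]
shift tool [0.0442 0.0291 0.0009]
rotvec tool deg [-0.06 -0.03 -0.01]
[[319.38442454 215.6582661 ]]
```

View pics/side9c.png

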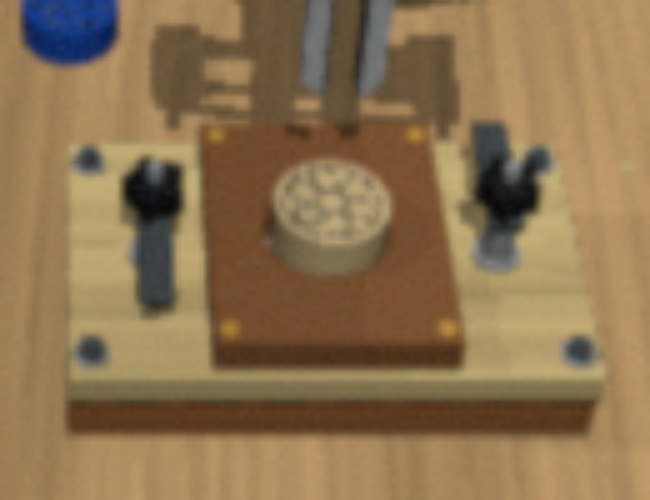

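View pics/wrist9.png

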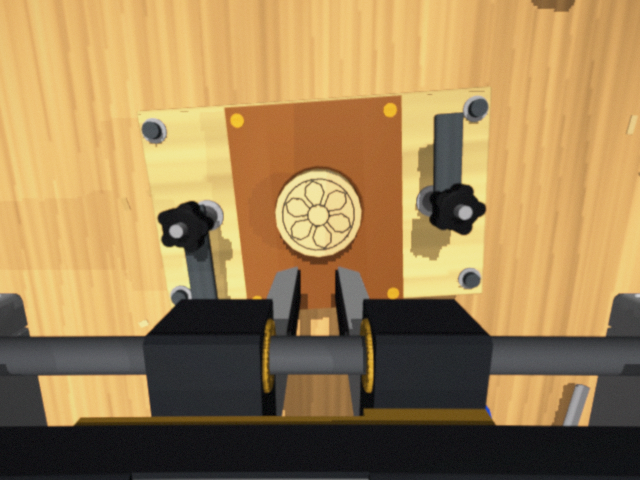

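The blank sits proud in the pocket, with its face centre at (318,215) in the wrist view (predicted (319,216)). I'll check its height from two views.

```bash
python3 - <<'E'
from h import *
w=load('wrist9.png');sd=load('side9.png')
print(tri((*w,(318.2,214.5)),(*sd,(310+332/5,220+201/5))), plane(*w,(318.2,214.5),.092))
c=w[1]['image'][155:275,260:380]; cv2.imwrite('pics/w9c.png',cv2.resize(c,None,fx=5,fy=5))
t=load('top9.png')[1]['image'][270:345,220:300]; cv2.imwrite('pics/t9c.png',cv2.resize(t,None,fx=7,fy=7))
E
```

```text
(array([0.47583434, 0.13743283, 0.09003339]), [0.00032302005595675034, 0.0003230200559567048]) [0.47551259 0.13777853 0.092     ]
```

View pics/w9c.png

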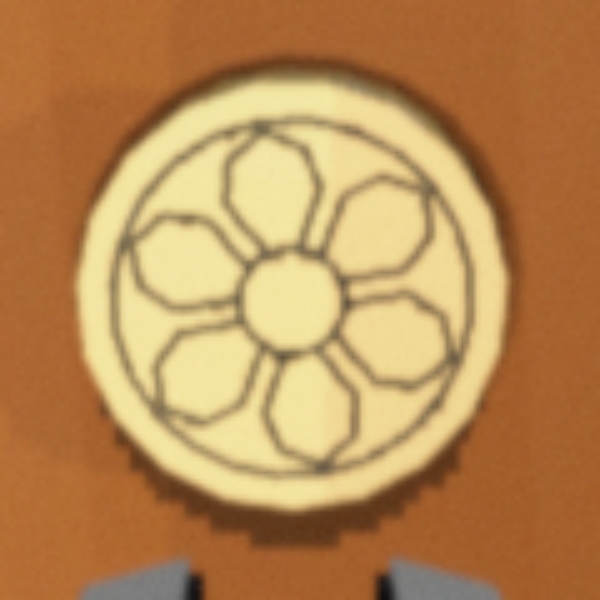

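View pics/t9c.png

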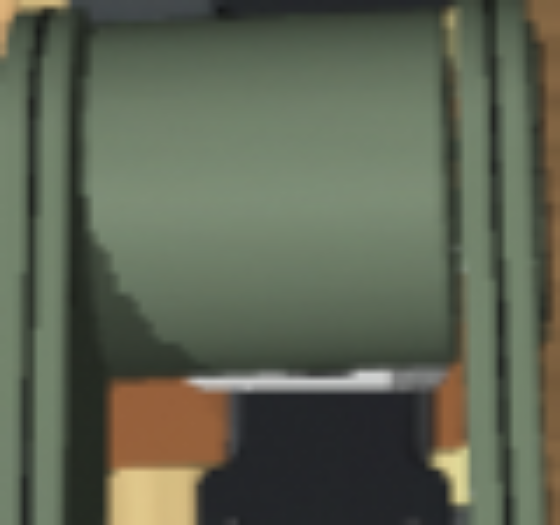

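The top is at 0.090 (0.092 expected when free), with its centre at (0.476, 0.1375). Going above the centre with fingers shut.

Request:
play_rows(commands=[[0,0,0.0295,0.0005,0,0,0],[0,0,0,0,0,0,0],[0,0.02,0,0,0,0,0],[0,0.02,0,0,0,0,0],[0,0.005,0,0,0,0,0],[0,0,0,0,0,0,0],[0,0,0,0,0,0,0]])

```text
clock: 13.32
eef_pos: [0.477, 0.1368, 0.1004]
tool_rot: [0.001, 0.706, -0.001, 0.708]
ft_force: [-0.1, 0.3, 0.1]
grip_width: 0.006
```

```bash
python3 - <<'E'
from h import *
w=snap('wrist','wrist10.png'); to([.476,.1375,.092])
snap('side','side10.png')
cv2.imwrite('pics/side10c.png',cv2.resize(load('side10.png')[1]['image'][220:320,310:440],None,fx=5,fy=5))
E
```

```text
t 13.38 pos [0.477  0.1368 0.1004] f [ 0.6 -0.  -0.3] w 0.0007 q [ 0.1   0.16  1.84 -0.    1.15  0.11]
axes x [ 0.002  0.    -1.   ] y [0.002 1.    0.   ] z [ 1.    -0.002  0.002]
shift tool [ 0.0084  0.0007 -0.001 ]
rotvec tool deg [-0.11  0.11 -0.01]
```

View pics/wrist10.png

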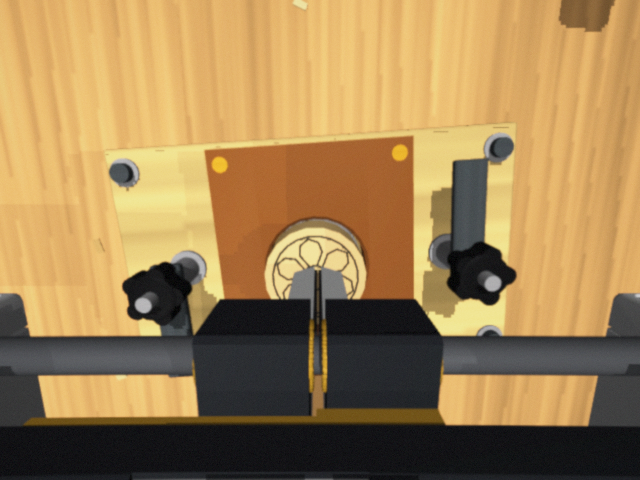

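View pics/side10c.png

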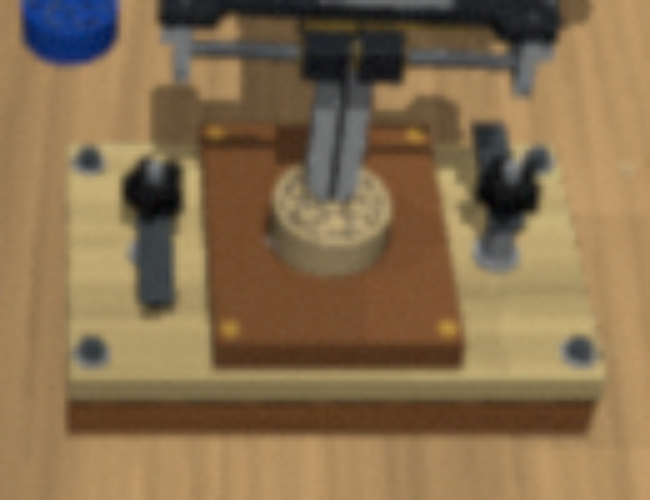

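The shut fingers hang over the face centre. Approaching in small steps while watching the force.

Request:
play_rows(commands=[[0,0.003,0.0005,-0.001,0,0,0],[0,0.002,0,0,0,0,0],[0,0.001,0,0,0,0,0],[0,0,0,0,0,0,0],[0,0,0,0,0,0,0]])

```text
clock: 14.05
eef_pos: [0.4752, 0.1374, 0.0935]
tool_rot: [0.001, 0.707, -0.001, 0.707]
ft_force: [0.0, -0.6, 0.1]
grip_width: 0.004
```

Request:
play_rows(commands=[[0,0.001,0,0,0,0,0],[0,0.001,0,0,0,0,0],[0,0.001,0,0,0,0,0],[0,0,0,0,0,0,0],[0,0,0,0,0,0,0]])

```text
clock: 14.68
eef_pos: [0.4754, 0.1374, 0.0914]
tool_rot: [0.001, 0.707, -0.001, 0.707]
ft_force: [-2.2, 0.1, 5.3]
grip_width: 0.006
```

Request:
play_rows(commands=[[0,0.001,0,0,0,0,0],[0,0.001,0,0,0,0,0],[0,0.001,0,0,0,0,0],[0,0,0,0,0,0,0],[0,0,0,0,0,0,0]])

```text
clock: 15.3
eef_pos: [0.4755, 0.1374, 0.0887]
tool_rot: [0.001, 0.707, -0.001, 0.707]
ft_force: [-3.4, -0.5, 7.2]
grip_width: 0.005
```

The ejector is moving under 5 to 7 N. Continuing slowly to 0.082.

Request:
play_rows(commands=[[0,0.001,0,0,0,0,0],[0,0.001,0,0,0,0,0],[0,0.001,0,0,0,0,0],[0,0,0,0,0,0,0]])

```text
clock: 15.8
eef_pos: [0.4756, 0.1374, 0.086]
tool_rot: [0.001, 0.707, -0.001, 0.707]
ft_force: [-3.3, 0.1, 9.2]
grip_width: 0.007
```

Request:
play_rows(commands=[[0,0.001,0,0,0,0,0],[0,0.001,0,0,0,0,0],[0,0,0,0,0,0,0]])

```text
clock: 16.18
eef_pos: [0.4756, 0.1374, 0.0842]
tool_rot: [0.001, 0.707, -0.001, 0.707]
ft_force: [-2.9, 0.1, 11.3]
grip_width: 0.006
```

Request:
play_rows(commands=[[0,0.0007,0,0,0,0,0],[0,0,0,0,0,0,0]])

```text
clock: 16.42
eef_pos: [0.4756, 0.1374, 0.0836]
tool_rot: [0.001, 0.707, -0.001, 0.707]
ft_force: [-3.6, 0.1, 10.3]
grip_width: 0.003
```

Request:
play_rows(commands=[[0,0.0007,0,0,0,0,0],[0,0,0,0,0,0,0],[0,0,0,0,0,0,0]])

```text
clock: 16.8
eef_pos: [0.4756, 0.1375, 0.0829]
tool_rot: [0.001, 0.707, -0.001, 0.707]
ft_force: [-3.4, -0.8, 11.4]
grip_width: 0.007
```

Request:
play_rows(commands=[[0,0.0005,0,0,0,0,0],[0,0,0,0,0,0,0],[0,0,0,0,0,0,0]])

```text
clock: 17.18
eef_pos: [0.4756, 0.1374, 0.0825]
tool_rot: [0.001, 0.707, -0.001, 0.707]
ft_force: [-4.1, -0.8, 12.2]
grip_width: 0.008
```

Request:
play_rows(commands=[[0,0.0005,0,0,0,0,0],[0,0,0,0,0,0,0],[0,0,0,0,0,0,0]])

```text
clock: 17.55
eef_pos: [0.4755, 0.1374, 0.0823]
tool_rot: [0.0, 0.707, -0.001, 0.707]
ft_force: [-6.1, -0.7, 13.9]
grip_width: 0.006
```

Request:
play_rows(commands=[[0,0.0004,0,-0.0003,0,0,0],[0,0,0,0,0,0,0],[0,0,0,0,0,0,0]])

```text
clock: 17.92
eef_pos: [0.4755, 0.1374, 0.0823]
tool_rot: [0.0, 0.707, -0.001, 0.707]
ft_force: [-5.8, -1.0, 15.1]
grip_width: 0.007
```

Request:
play_rows(commands=[[0,0.0003,0,-0.0003,0,0,0],[0,0,0,0,0,0,0],[0,0,0,0,0,0,0]])

```text
clock: 18.3
eef_pos: [0.4754, 0.1374, 0.0822]
tool_rot: [0.0, 0.707, -0.001, 0.708]
ft_force: [-4.8, -1.7, 16.6]
grip_width: 0.001
```

Travel has stopped at 0.0822 (home is 0.082) and the force is rising. I'll press a little more, then look.

Request:
play_rows(commands=[[0,0.0005,0,-0.0002,0,0,0],[0,0,0,0,0,0,0],[0,0,0,0,0,0,0]])

```text
clock: 18.68
eef_pos: [0.4754, 0.1374, 0.0822]
tool_rot: [0.0, 0.706, -0.001, 0.708]
ft_force: [-6.4, -1.2, 18.4]
grip_width: 0.006
```

Request:
play_rows(commands=[[0,0.0005,0,-0.0002,0,0,0],[0,0,0,0,0,0,0],[0,0,0,0,0,0,0]])

```text
clock: 19.05
eef_pos: [0.4754, 0.1374, 0.0821]
tool_rot: [0.0, 0.706, -0.001, 0.708]
ft_force: [-8.0, -2.6, 21.8]
grip_width: 0.005
```

```bash
python3 - <<'E'
from h import *
w=snap('wrist','wrist11.png'); to([.476,.1375,.082])
snap('side','side11.png')
a=cv2.resize(load('side11.png')[1]['image'][235:300,340:410],None,fx=8,fy=8)
cv2.imwrite('pics/side11c.png',a)
cv2.imwrite('pics/w11c.png',cv2.resize(w[1]['image'][200:310,230:410],None,fx=4.4,fy=4.4))
print(proj(*load('side11.png'),[[.476,.137,.082]]),r.read_state()['wrist_torque'])
E
```

```text
t 19.1 pos [0.4754 0.1374 0.0821] f [-6.9 -1.7 20.5] w 0.0004 q [ 0.11  0.18  1.85 -0.    1.11  0.11]
axes x [ 0.002 -0.    -1.   ] y [ 0.001  1.    -0.   ] z [ 1.    -0.001  0.002]
shift tool [0.0001 0.0001 0.0006]
rotvec tool deg [-0.07  0.12  0.01]
[[376.1877416 262.3227492]] [-0.33327408  1.47324769 -0.04589088]
```

View pics/side11c.png

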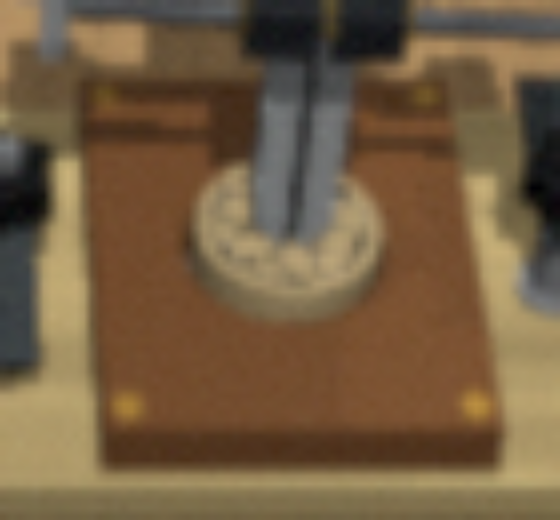

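View pics/w11c.png

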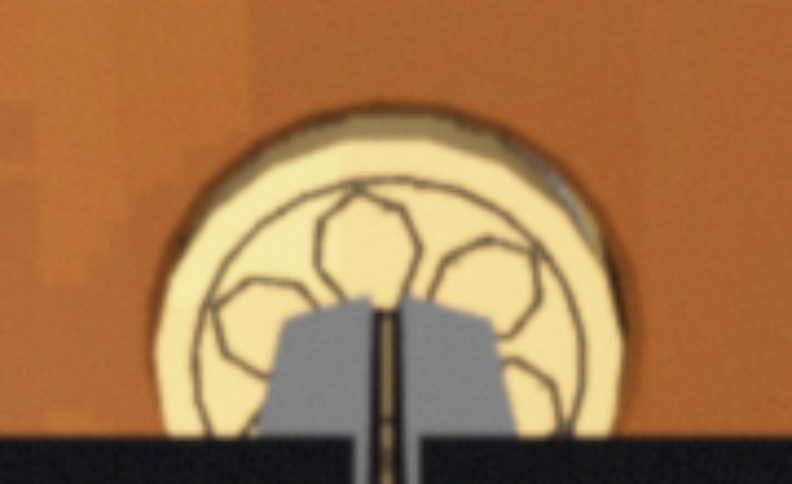

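The blank stands about 10 mm proud and level. A small gap on the +x side shows it about 1 mm off-centre, well inside 4 mm. I'll ease the sideways push and confirm it stays steady for over a second.

Request:
play_rows(commands=[[0,0,0,-0.0006,0,0,0],[0,0,0,0,0,0,0],[0,0,0,0,0,0,0],[0,0,0,0,0,0,0]])

```text
clock: 19.65
eef_pos: [0.4754, 0.1374, 0.0822]
tool_rot: [0.0, 0.706, -0.001, 0.708]
ft_force: [-6.0, -0.9, 20.0]
grip_width: 0.009
```

Request:
play_rows(commands=[[0,0,0,0,0,0,0],[0,0,0,0,0,0,0],[0,0,0,0,0,0,0],[0,0,0,0,0,0,0],[0,0,0,0,0,0,0],[0,0,0,0,0,0,0],[0,0,0,0,0,0,0],[0,0,0,0,0,0,0]])

```text
clock: 20.65
eef_pos: [0.4754, 0.1374, 0.0821]
tool_rot: [0.0, 0.706, -0.001, 0.708]
ft_force: [-5.7, -0.7, 20.3]
grip_width: 0.003
```

```bash
python3 - <<'E'
from h import *
s=r.read_state(); print(s['clock'],s['eef_pos'].round(4),s['ft_force'].round(1),np.abs(s['qvel']).max().round(4))
# bystanders moved? compare the side views outside the arm
a=load('side0.png')[1]['image'];b=load('side11.png')[1]['image']
d=cv2.absdiff(a,b).max(2)
for n,(x0,y0,x1,y1) in dict(square=(340,163,366,186),disc=(373,195,405,222),gouges=(260,175,304,232),mallet=(300,90,328,163),scroll=(278,385,375,455),brush=(255,325,302,440)).items(): print(n,d[y0:y1,x0:x1].mean().round(1))
print(r.job_done())
E
```

```text
20.65 [0.4754 0.1374 0.0821] [-5.7 -0.7 20.3] 0.0014
square 7.8
disc 85.8
gouges 7.1
mallet 6.0
scroll 7.5
brush 6.7
the job is handed in; nothing more can be done
None
```

The rosette blank is loaded in the pocket, drawn face up. The shut fingers are still holding it down, and the job was handed in at 20.7 s.

**Work done:** I picked out the small pale six-petal disc, gripped it, and lowered it into the pocket onto the ejector. Then I let go and pressed it down in small steps with the shut fingers on its centre.

**Last checks:**
- **Seating:** downward travel stopped with the fingertips at z = 0.0821 m. A fully home blank's top is at 0.082 m.
- **Holding force:** steady at about 20 N for over a second, with the arm still. Against the 12 N spring that leaves roughly 8 N on the seat ring, which I worked out rather than measured. The most I saw while pressing was about 22 N.
- **Position:** the blank looks level and about 1 mm towards −x of the pocket's axis, inside the 4 mm allowed. Level was judged by eye only.

**Disagreements and gaps:**
- **Sideways force:** about 6 N remains along x at the fingers. It grew with the pressing force, and easing the arm sideways only lowered it slightly.
- **Heights:** two-view measurements scattered by up to about 8 mm for the blank's top on the bench, and 4 mm for the pocket mouth and the riding blank. One seat-ring fit, the top view paired with a wrist view, was 14 mm off because the ring was partly hidden. I used the stated heights, which the other measurements and the contact heights supported.
- **Bystanders:** before-and-after pictures show the square, gouges, mallet, scroll and brush unmoved. The larger disc's picture differed, but the arm stood in front of it, so I couldn't confirm it that way. The arm never touched down near it.

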